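# Tongs fetch a spacer out of a mortise

## Robot

A 6-joint arm with a two-finger parallel gripper is mounted at the origin on the work surface. World frame = base frame: x ahead of the robot, y to its left, z up, the work surface at z = 0. Lengths are in mm, angles in rad, forces in N, time in s.
With the tool pointing down it reaches from about 300 to 1000 mm from the base axis. Payload 5.1 kg.
Tool frame: the origin (TCP) lies midway between the tips of the shut fingers; the grasp point (between the pads) lies 19 mm behind it; z points along the fingers, y is the direction in which the jaws open and shut (so a half turn about z gives the same grasp; the last joint's range is limited). The gripper opens to 95 mm and grips with 3 to 60 N. Pads are 20 mm wide; open, the fingers measure 119 mm over their backs; the gripper's body (75 mm by 180 mm) begins 59 mm behind the grasp point.
Start: joints at [1.243, 0.124, 1.65, -0, 1.367, -0.083], TCP at [157.558, 630.603, 214.656] pointing down, gripper open.
Joint ranges: [-2.61, 2.61], [-1.02, 2.33], [0.03, 2.71], [-1.35, 4.49], [0.32, 2.68], [-2.91, 2.91]. Speed limits (rad/s): [2.57, 2.57, 3.14, 3.14, 3.14, 3.14].

## Interface

Orientations are given as a rotation vector (axis times angle).
In Python, from plant import ctrl gives the robot as it stands.
- The arm moves only by the tool step_arm, never from a script. Its argument "increments" is a list of rows, each an object with "delta_pos": the shift along the tool's x, y, z in m, a list of three; "twist": the turn about the tool's z in rad. A call has 1 to 10 rows; each row shifts and turns the commanded pose from where the row before left it, along the tool's axes as they then stand; what a row does not reach is not made up. A row lasts 1/12 s, in which the tool goes at most 41.7 mm and 7.16 degrees, less where a joint would pass 70% of its speed; a pose out of reach is approached as far as the arm can. A call with a gripper value outside its range is refused whole. "fingers" is the opening, from 0 (shut) to 1 (fully open), set as the call begins (left out, the last holds). The fingers move at their own pace and stop on an object; the grip force is fixed at half the most. Time passes only in rows, so rows that do not move let the fingers close. It gives the time, the measured TCP pose, the force and the opening at its end, in the units of the state.
- ctrl.get_state(): the state, without advancing time (a new reading comes with each control period).
- ctrl.capture(name): name is "scene" or "side" or "wrist"; returns a dict with "pixels" (480x640x3 uint8, red, green, blue), "intrinsics" (3x3 intrinsics, pixels), "k1" (the pictures are not rectified: a ray, as slopes to the right and down, at radius r is drawn at 1 + k1 r^2 times it, then the intrinsics apply), "world_from_camera" (4x4, takes a point from camera to world coordinates). Camera axes: x right, y up, looking along -z (the intrinsics and any distortion apply to the point x, -y, -z); pixel columns grow to the right and rows downward; lengths in mm; the calibration is good to about 2 mm. A picture is of the moment at which its call begins. There is no depth.
- ctrl.close_job(): hands the job in, once; it reports no verdict.
The state is a dict: "clock": time; "joint_pos": joint angles; "qvel": joint speeds; "tau": joint torques, N m; "ee_pos": TCP position; "eef_rot": TCP orientation; "contact_force": force on the tool from outside, world axes, zero at the start; "ft_torque": the same for the moment, N m; "finger_gap": finger opening in mm.
Only numpy, scipy, OpenCV 4.12 (cv2) and the standard library are available. Lean on these libraries where they do the work, as an engineer would, in place of code of your own. Each camera call takes 0.05 s, during which the arm holds its last target. There are 200 camera calls.

## Task

A round steel spacer has dropped to the bottom of one of the three mortises in the stile. Take the sprung tongs from the caddy, squeeze them shut on the spacer down in its mortise, lift it out and lower it into the caddy's shallow tray before letting go; the bare fingers must not touch the spacer. Then stand the tongs back upright in their slot.

Things in the scene. Friction and masses are not known exactly. Their poses are not given: they have to be found in the camera images.
- tongs: Steel sprung tongs standing tips down in the caddy slot. Two upright flat arms, 14 mm wide (x), 4 mm thick, 134 mm tall, a bridge block between their tops. Origin: centre line at the tips; z up, y the squeeze direction. Free, the arms measure 56 mm over their outer faces; grip those from above 95-105 mm over the tips. Squeezed to 50 mm they carry still open (42 mm inside). 90 g.
- arml (a joint): Inward slide of the tongs' +y arm, m: 0 free, 0.014 shut on the spacer, 0.018 stop; the other arm mirrors it, both stay parallel. Each is sprung: 3.6 N to start, 4.5 N at 0.003 (50 mm outside), 7.8 N at 0.014 (28 mm outside). Squeeze with 20 N or more to hold the spacer; ease back to 50 mm outside to let it go.
- spacer: Round steel sleeve, 20 mm outside diameter, 11 mm hole, 24 mm tall, standing on the floor of one of the three mortises, within 4 mm of its centre along it and 2 mm across. Origin: centre of its underside. The other mortises hold unwanted steel parts: a bar 50 mm long lying flat and a thin solid pin 10 mm across.
- stile: Fixed pale timber, 66 (x) x 300 (y) x 60 mm tall; origin: centre of its underside. Three blind mortises in its top at y = -95, 0, +95 mm, each 70 mm long (y), 30 mm wide (x), 48 mm deep (floor 12 mm above the bench). The tongs go in with their y along the mortise; squeeze with their tips 5 to 12 mm above its floor.
- caddy: Fixed plywood caddy, origin on the bench. Slot for the tongs in the taller block (54 x 110 mm, 60 mm tall) at x = +55 mm, y = 0: 26 mm wide (x), 72 mm long (y), floor 10 mm above the bench; tongs' y along the caddy's y. Open shallow tray centred at x = -27 mm, y = 0: 98 x 98 mm inside, floor 6 mm, rim 28 mm above the bench.
Not all that is in view belongs to the job. Leave any yellow look-alike of the tongs alone. There is more than one size of the caddy; the job needs the smaller.

How it is judged:
By the outcome, as a careful person would: the job done as asked, in the order asked, and still so for the second after the job is handed in, with the robot touching nothing.
It also fails if it takes over 54 s, if anything falls off the work surface, if the arm or the gripper's body presses on something with over 40 N, if the wrist force passes 120 N, or if a joint passes its speed limit or range.

## Working session

There is one attempt and no reset: what is moved stays moved. The work goes in short steps, Python scripts to look and compute and a tool call to move; the robot and the scene stay as the last step left them, time stands still between calls to the robot, and variables do not carry over. Pictures are saved under pics/ and viewed, about 8 in all and at most 12, crops included, and the job is handed in when it is done.

Besides the shell and the picture viewer there is one more tool, called as name([rows], argument=value, ...), one row to a line, values as JSON. step_arm: Moves the arm, as the interface text tells. Its arguments: {"type":"object","properties":{"increments":{"type":"array"},"fingers":{"type":"number"}},"required":["increments"]}

```bash
mkdir -p pics; ls
cat > h.py <<'E'
import numpy as np, cv2
from plant import ctrl
def cap(n,save=None):
    d=ctrl.capture(n)
    if save: cv2.imwrite(f'pics/{save}.png',cv2.cvtColor(np.asarray(d['pixels']),cv2.COLOR_RGB2BGR))
    np.savez(f'{save or n}.npz',**d)
    return d
def ray(d,uv):
    K=np.array(d['intrinsics']);T=np.array(d['world_from_camera']);k=float(d['k1'])
    uv=np.atleast_2d(np.asarray(uv,float))
    p=cv2.undistortPoints(uv.reshape(-1,1,2),K,np.array([k,0,0,0.])).reshape(-1,2)
    D=np.c_[p[:,0],-p[:,1],-np.ones(len(p))]@T[:3,:3].T
    return T[:3,3],D
def onz(d,uv,z):
    o,D=ray(d,uv); return o+D*((z-o[2])/D[:,2:])
def proj(d,P):
    K=np.array(d['intrinsics']);T=np.array(d['world_from_camera']);k=float(d['k1'])
    c=(np.atleast_2d(P)-T[:3,3])@T[:3,:3]
    s=np.c_[c[:,0]/-c[:,2],-c[:,1]/-c[:,2]]; s=s*(1+k*(s**2).sum(1,keepdims=True))
    return s@K[:2,:2].T+K[:2,2]
E
python3 - <<'E'
from h import *
for n in('scene','side','wrist'):
    d=cap(n,n+'0'); print(n,np.round(d['world_from_camera'],3).tolist(),d['k1'],np.round(d['intrinsics'],1).tolist())
print(ctrl.get_state())
a=[cv2.imread(f'pics/{n}0.png') for n in('scene','side','wrist')]
E
```

```text
pics
scene [[0.441, -0.659, 0.609, 1054.624], [0.897, 0.317, -0.307, -199.83], [0.01, 0.682, 0.732, 747.079], [0.0, 0.0, 0.0, 1.0]] -0.025165567252675918 [[558.9, 0.0, 326.0], [0.0, 558.9, 242.1], [0.0, 0.0, 1.0]]
side [[0.988, 0.125, -0.096, 363.905], [-0.157, 0.744, -0.649, -664.836], [-0.009, 0.656, 0.755, 919.853], [0.0, 0.0, 0.0, 1.0]] -0.1524073295011446 [[531.4, 0.0, 314.1], [0.0, 531.4, 234.4], [0.0, 0.0, 1.0]]
wrist [[0.242, -0.93, -0.278, 78.267], [0.97, 0.231, 0.073, 650.29], [-0.003, -0.287, 0.958, 382.591], [0.0, 0.0, 0.0, 1.0]] -0.051080525127662334 [[389.2, 0.0, 322.3], [0.0, 389.2, 240.0], [0.0, 0.0, 1.0]]
{'clock': 0.15, 'joint_pos': array([ 1.24341002e+00,  1.24381626e-01,  1.65134934e+00, -4.72989784e-05,
        1.36746308e+00, -8.25684282e-02]), 'qvel': array([-0.00045549, -0.00280859, -0.00532087,  0.00117619, -0.00094499,
       -0.00016065]), 'tau': array([ 1.72790446e-03, -4.18189466e+01, -3.60472906e+01,  7.76530523e-02,
        4.68529877e-02, -8.55927578e-05]), 'ee_pos': array([157.41128425, 630.15045272, 213.65885307]), 'eef_rot': array([-3.83550049e-01, -3.11780766e+00,  2.47738645e-03]), 'contact_force': array([-0.77873421, -0.51716276, -0.05033991]), 'ft_torque': array([-0.01163219, -0.04059663,  0.00332816]), 'finger_gap': 95.28548020808833}
```

View pics/scene0.png

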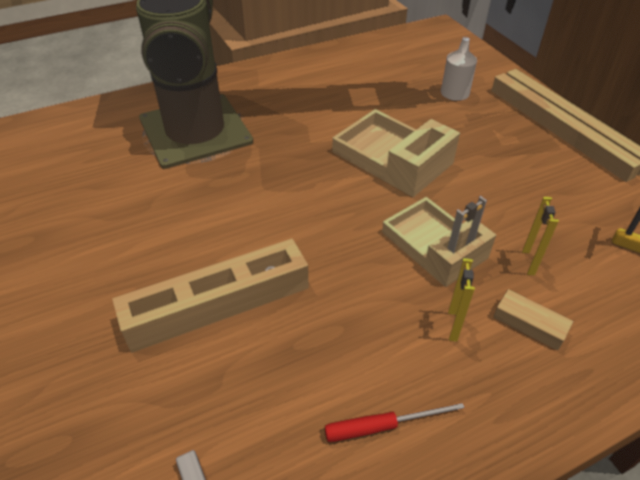

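View pics/side0.png

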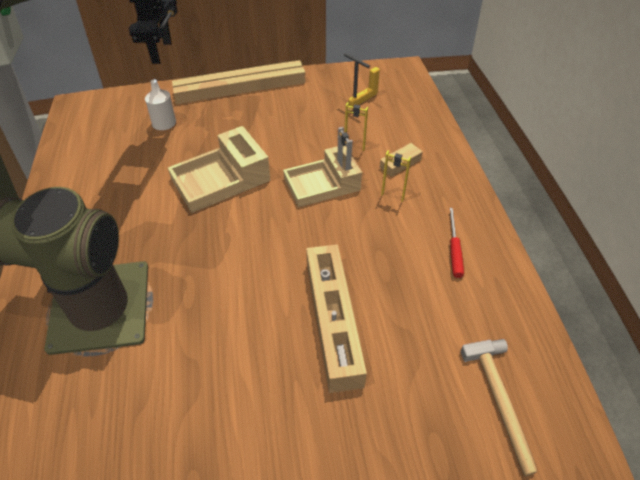

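The side view shows the steel-grey tongs at (343,150), in the smaller caddy (tray 312,183). Things that could be mistaken for the targets:
- **Tongs:** the yellow tongs at (395,175) and (363,120).
- **Caddy:** the larger, empty caddy at (220,168).
- **Spacer:** the ring at (326,272) looks right. The part at (334,315) looks like the pin and the one at (342,355) like the bar.

I'll check these choices in one close crop.

Run:
```python
import cv2,numpy as np
s=cv2.imread('pics/side0.png');c=cv2.imread('pics/scene0.png')
A=cv2.resize(s[240:390,300:370],None,fx=4,fy=4,interpolation=cv2.INTER_CUBIC)
B=cv2.resize(s[120:210,275:375],None,fx=4,fy=4,interpolation=cv2.INTER_CUBIC)[:300]
C=cv2.resize(c[190:290,375:500],None,fx=4,fy=4,interpolation=cv2.INTER_CUBIC)
out=np.zeros((600,800,3),np.uint8);out[:,:280]=A;
B=cv2.resize(s[120:210,275:375],(400,300),interpolation=cv2.INTER_CUBIC)
out[:300,290:690]=cv2.resize(s[125:205,275:375],(400,300),interpolation=cv2.INTER_CUBIC) if 0 else cv2.resize(s[128:203,275:375],(400,300),interpolation=cv2.INTER_CUBIC)
out[300:,290:690]=cv2.resize(c[192:286,375:500],(400,300),interpolation=cv2.INTER_CUBIC)
cv2.imwrite('pics/crop1.png',out)
```

```text
(no output)
```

View pics/crop1.png

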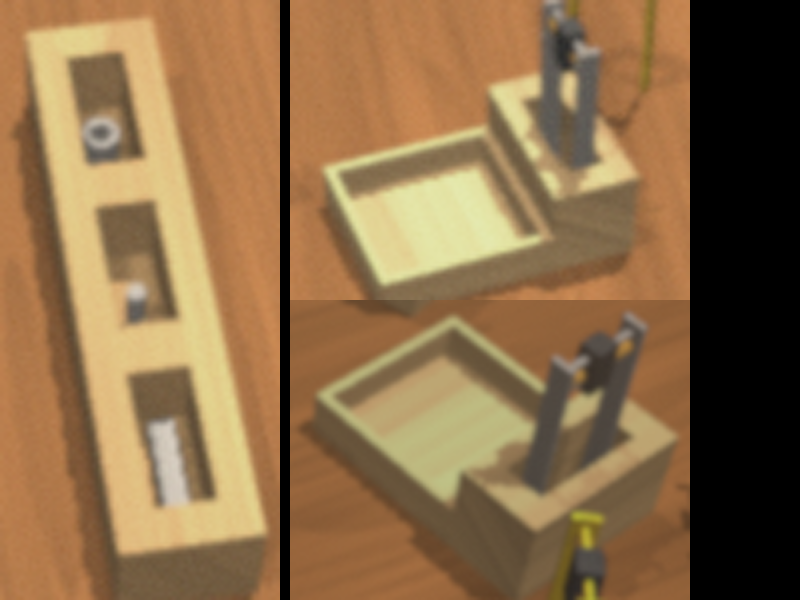

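Run:
```python
from h import *
s=dict(np.load('side0.npz'));c=dict(np.load('scene0.npz'))
r=lambda n,d,uv,z:print(n,np.round(onz(d,uv,z)[:,:2],1).tolist())
r('stile side',s,[(306.75,248.25),(338,245),(366.25,373.25),(330,378.25)],60)
r('spacer',s,[(325.25,273.25)],36)
r('block side',s,[(324.5,150.5),(343.25,178),(362,172.5)],60)
r('tray side',s,[(283.25,171),(297.5,200.5)],28)
r('block scene',c,[(429.06,246.7),(453.1,263.9),(495.9,234.8)],60)
r('tray scene',c,[(383.75,222.6),(425.9,197.6)],28)
r('tongs side',s,[(340,129.25),(350,141)],144)
r('tongs scene',c,[(460.9,210),(482.8,198.9)],144)
# scene stile corners from picture
r('stile scene',c,[(115,299),(297,243),(307,263),(128,325)],60)
```

```text
stile side [[452.1, 39.2], [518.3, 37.1], [513.1, -260.9], [448.4, -259.7]]
spacer [[482.4, -14.0]]
block side [[542.5, 344.4], [569.1, 237.9], [617.1, 249.4]]
tray side [[434.4, 321.5], [455.4, 213.2]]
block scene [[567.0, 239.7], [616.1, 254.1], [593.5, 358.7]]
tray scene [[458.2, 218.5], [434.6, 325.2]]
tongs side [[574.2, 316.1], [588.5, 269.4]]
tongs scene [[582.6, 274.4], [576.6, 321.4]]
stile scene [[449.8, -255.4], [463.7, 44.1], [511.1, 40.6], [506.4, -248.2]]
```

The crop confirms three things: the hollow ring is in the +y mortise (side px 325,273), the grey tongs stand in the smaller caddy, and the pin and bar are in the other two mortises. The two views agree to a few mm, so I'll move above the tongs.

step_arm([
  {"delta_pos": [-0.035, -0.0157, 0], "twist": 0},
  {"delta_pos": [-0.035, -0.0157, 0], "twist": 0},
  {"delta_pos": [-0.035, -0.0157, 0], "twist": 0},
  {"delta_pos": [-0.035, -0.0157, 0], "twist": 0},
  {"delta_pos": [-0.035, -0.0157, 0], "twist": 0},
  {"delta_pos": [-0.035, -0.0157, 0], "twist": 0},
  {"delta_pos": [-0.035, -0.0157, 0], "twist": 0},
  {"delta_pos": [-0.035, -0.0157, 0], "twist": 0},
  {"delta_pos": [-0.035, -0.0157, 0], "twist": 0},
  {"delta_pos": [-0.035, -0.0157, 0], "twist": 0},
])

```text
clock: 0.98
ee_pos: [460.1, 391.9, 214.4]
eef_rot: [-0.384, -3.118, 0.0]
contact_force: [-0.0, -0.1, 0.5]
finger_gap: 95.3
```

step_arm([
  {"delta_pos": [-0.035, -0.016, 0], "twist": 0},
  {"delta_pos": [-0.035, -0.016, 0], "twist": 0},
  {"delta_pos": [-0.035, -0.016, 0], "twist": 0},
  {"delta_pos": [-0.036, -0.016, 0], "twist": 0},
  {"delta_pos": [0, 0, 0], "twist": -0.115},
  {"delta_pos": [0, 0, 0], "twist": -0.115},
  {"delta_pos": [0, 0, 0], "twist": -0.115},
  {"delta_pos": [0, 0, 0], "twist": -0.115},
  {"delta_pos": [0, 0, 0], "twist": 0},
  {"delta_pos": [0, 0, 0], "twist": 0},
])

```text
clock: 1.82
ee_pos: [580.2, 297.1, 214.2]
eef_rot: [0.333, -3.123, 0.0]
contact_force: [-0.4, -0.6, -0.3]
finger_gap: 95.3
```

Run:
```python
from h import *
d=cap('wrist','w1');cap('side','s1');cap('scene','c1');print(np.round(d['world_from_camera'],3).tolist());s=ctrl.get_state();print(s['clock'],s['ee_pos'],s['eef_rot'],s['contact_force'],s['finger_gap'])
print(proj(d,[[580.5,297,144],[580.5,297,60]]))
```

```text
[[-0.211, -0.937, -0.28, 500.485], [0.977, -0.203, -0.059, 280.295], [-0.002, -0.286, 0.958, 383.357], [0.0, 0.0, 0.0, 1.0]]
1.9667 [580.20605299 297.28092807 214.51931146] [ 3.34961782e-01 -3.12346643e+00  9.58141660e-05] [-0.17002591  0.17287639 -0.07454946] 95.19391760952439
[[322.07368989 255.13181221]
 [322.29752063 223.40541541]]
```

View pics/w1.png

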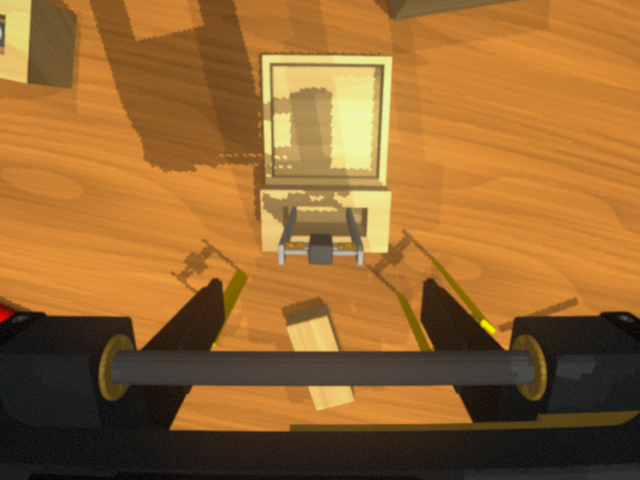

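Wrist view: tongs top centred at about (321,254), against a predicted (322,255), and square to the jaws. The yellow look-alikes stand at (230,300) and (420,300)–(465,300), close to the fingers. I'll check their clearance before descending.

```bash
python3 - <<'E'
from h import *
d=dict(np.load('w1.npz'));im=cv2.imread('pics/w1.png')
print(onz(d,[(278,263),(364.5,263),(284,245),(359,245)],144).round(1).tolist())
print('block',onz(d,[(262,191),(262,252),(388,252),(391,189)],60).round(1).tolist(), 'slot',onz(d,[(284,206),(367,206),(367,234)],60).round(1).tolist())
# yellow in side+scene: feet (lowest) and tops
s=dict(np.load('side0.npz'));c=dict(np.load('scene0.npz'))
print('yfeet side',onz(s,[(383,194),(406,201),(347,137),(364,147)],0).round().tolist())
print('ytops side',onz(s,[(389,155),(408,159)],134).round().tolist())
print('yfeet scene',onz(c,[(452,315),(456,341),(528,250),(535,274)],0).round().tolist())
print('ytops scene',onz(c,[(467,262),(470,289),(546,200),(553,221)],134).round().tolist())
E
python3 - <<'E'
import cv2
im=cv2.imread('pics/w1.png')[180:300,220:420]
cv2.imwrite('pics/w1c.png',cv2.resize(im,(800,480),interpolation=cv2.INTER_CUBIC))
E
```

```text
[[591.9, 270.0, 144.0], [579.9, 325.3, 144.0], [579.0, 271.6, 144.0], [568.7, 318.8, 144.0]]
block [[563.8, 241.7, 60.0], [616.9, 250.8, 60.0], [593.5, 358.7, 60.0], [539.3, 346.9, 60.0]] slot [[572.5, 262.1, 60.0], [557.7, 330.7, 60.0], [581.5, 336.7, 60.0]]
yfeet side [[669.0, 228.0, 0.0], [719.0, 196.0, 0.0], [626.0, 461.0, 0.0], [662.0, 412.0, 0.0]]
ytops side [[669.0, 218.0, 134.0], [708.0, 198.0, 134.0]]
yfeet scene [[669.0, 228.0, 0.0], [713.0, 205.0, 0.0], [610.0, 437.0, 0.0], [660.0, 410.0, 0.0]]
ytops scene [[669.0, 226.0, 134.0], [712.0, 200.0, 134.0], [615.0, 422.0, 134.0], [658.0, 399.0, 134.0]]
```

View pics/w1c.png

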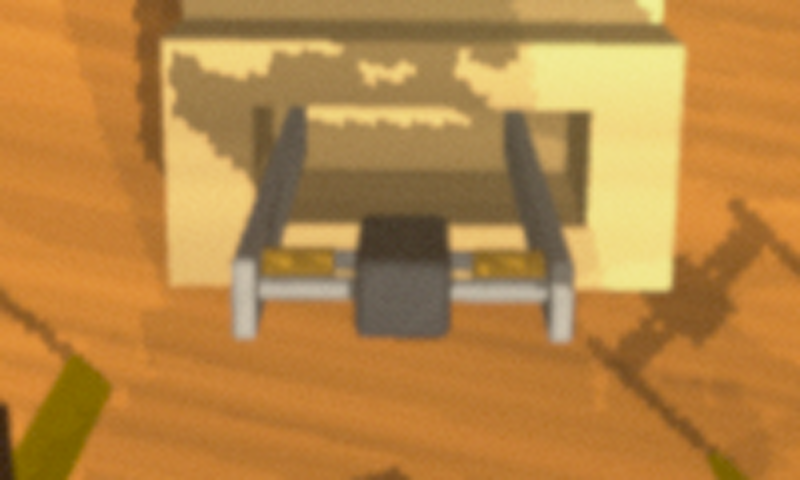

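step_arm([
  {"delta_pos": [0, -0.001, 0.02], "twist": 0},
  {"delta_pos": [0, 0, 0.02], "twist": 0},
  {"delta_pos": [0, 0, 0.02], "twist": 0},
  {"delta_pos": [0, 0, 0.02], "twist": 0},
  {"delta_pos": [0, 0, 0.015], "twist": 0},
  {"delta_pos": [0, 0, 0.015], "twist": 0},
  {"delta_pos": [0, 0, 0.01], "twist": 0},
  {"delta_pos": [0, 0, 0.003], "twist": 0},
  {"delta_pos": [0, 0, 0], "twist": 0},
])

```text
clock: 2.72
ee_pos: [580.2, 296.1, 90.7]
eef_rot: [0.337, -3.122, 0.001]
contact_force: [-0.1, -0.1, -0.1]
finger_gap: 95.2
```

step_arm([
  {"delta_pos": [0, 0, 0], "twist": 0},
  {"delta_pos": [0, 0, 0], "twist": 0},
  {"delta_pos": [0, 0, 0], "twist": 0},
  {"delta_pos": [0, 0, 0], "twist": 0},
  {"delta_pos": [0, 0, 0], "twist": 0},
  {"delta_pos": [0, 0, 0], "twist": 0},
  {"delta_pos": [0, 0, 0], "twist": 0},
  {"delta_pos": [0, 0, 0], "twist": 0},
], fingers=0.526)

```text
clock: 3.38
ee_pos: [580.6, 296.5, 91.9]
eef_rot: [-0.337, 3.123, 0.001]
contact_force: [1.0, 0.4, -0.3]
finger_gap: 51.1
```

step_arm([
  {"delta_pos": [0, 0, -0.004], "twist": 0},
  {"delta_pos": [0, 0, -0.008], "twist": 0},
  {"delta_pos": [0, 0, -0.012], "twist": 0},
  {"delta_pos": [0, 0, -0.014], "twist": 0},
  {"delta_pos": [0, 0, -0.014], "twist": 0},
  {"delta_pos": [0, 0, -0.014], "twist": 0},
  {"delta_pos": [0, 0, -0.014], "twist": 0},
  {"delta_pos": [0, 0, -0.01], "twist": 0},
  {"delta_pos": [0, 0, 0], "twist": 0},
  {"delta_pos": [0, 0, 0], "twist": 0},
])

```text
clock: 4.22
ee_pos: [581.0, 296.4, 182.8]
eef_rot: [-0.337, 3.122, 0.001]
contact_force: [0.1, 0.3, -0.6]
finger_gap: 50.3
```

Run:
```python
from h import *
d=cap('wrist','w2');a=cap('scene','c2');b=cap('side','s2');s=ctrl.get_state();print(s['clock'],s['ee_pos'],s['eef_rot'],s['contact_force'],s['finger_gap'])
out=np.zeros((480,800,3),np.uint8);w=cv2.imread('pics/w2.png');c=cv2.imread('pics/c2.png');e=cv2.imread('pics/s2.png')
out[:,:400]=cv2.resize(w[120:360,220:420],(400,480));out[:240,400:]=cv2.resize(c[130:290,360:627],(400,240));out[240:,400:]=cv2.resize(e[90:218,260:473],(400,240))
cv2.imwrite('pics/m2.png',out)
```

```text
4.3667 [579.8590982  295.91199067 180.22694714] [ 3.37101249e-01 -3.12117758e+00  1.02838824e-03] [-0.49111483 -0.47963579 -0.67668733] 49.77764526964958
```

View pics/m2.png

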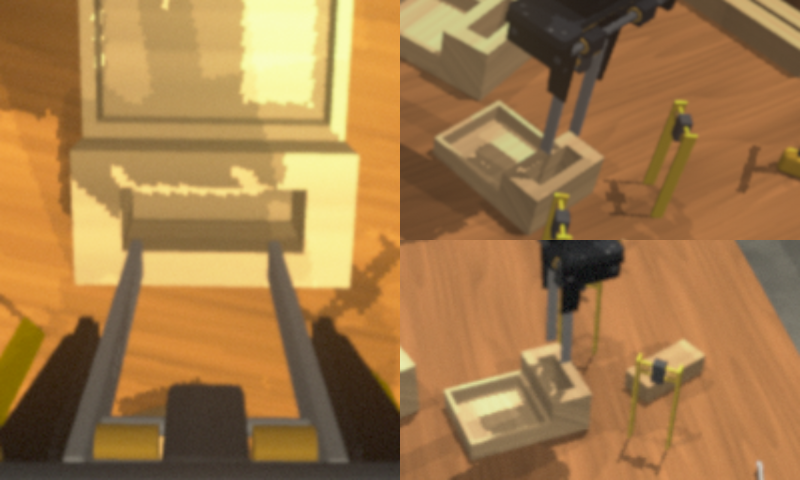

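step_arm([
  {"delta_pos": [0.0056, -0.01, 0], "twist": 0},
  {"delta_pos": [0.0101, -0.018, 0], "twist": 0},
  {"delta_pos": [0.0141, -0.025, 0], "twist": 0},
  {"delta_pos": [0.0169, -0.03, 0], "twist": 0},
  {"delta_pos": [0.0169, -0.03, 0], "twist": 0},
  {"delta_pos": [0.0169, -0.03, 0], "twist": 0},
  {"delta_pos": [0.0169, -0.03, 0], "twist": 0},
  {"delta_pos": [0.0169, -0.03, 0], "twist": 0},
  {"delta_pos": [0.0169, -0.03, 0], "twist": 0},
])

```text
clock: 5.12
ee_pos: [500.5, 38.7, 180.7]
eef_rot: [0.338, -3.122, 0.0]
contact_force: [0.3, -0.6, -1.2]
finger_gap: 50.0
```

step_arm([
  {"delta_pos": [0.0141, -0.025, 0], "twist": 0},
  {"delta_pos": [0.0101, -0.018, 0], "twist": 0},
  {"delta_pos": [0.0048, -0.0085, 0], "twist": 0},
  {"delta_pos": [0, 0, 0], "twist": 0.05},
  {"delta_pos": [0, 0, 0], "twist": 0.08},
  {"delta_pos": [0, 0, 0], "twist": 0.07},
  {"delta_pos": [0, 0, 0], "twist": 0.029},
  {"delta_pos": [0, 0, 0], "twist": 0},
  {"delta_pos": [0, 0, 0], "twist": 0},
])

```text
clock: 5.87
ee_pos: [484.5, -15.7, 181.2]
eef_rot: [-0.02, -3.141, -0.0]
contact_force: [-0.6, -0.4, -1.0]
finger_gap: 50.0
```

Run:
```python
from h import *
d=cap('wrist','w3');s=ctrl.get_state();print(s['clock'],s['ee_pos'],s['eef_rot'],s['contact_force'],s['finger_gap'],np.round(d['world_from_camera'],3).tolist())
w=cv2.imread('pics/w3.png');cv2.imwrite('pics/w3c.png',cv2.resize(w[120:330,180:460],(800,600),interpolation=cv2.INTER_CUBIC))
```

```text
5.9167 [484.59415015 -15.69844014 181.2695607 ] [-1.98011008e-02 -3.14087483e+00 -2.72106327e-04] [ 0.21978862 -1.2987723  -0.58301107] 50.164492210721825 [[0.012, -0.958, -0.286, 403.025], [1.0, 0.011, 0.005, -14.468], [-0.001, -0.286, 0.958, 350.319], [0.0, 0.0, 0.0, 1.0]]
```

View pics/w3c.png

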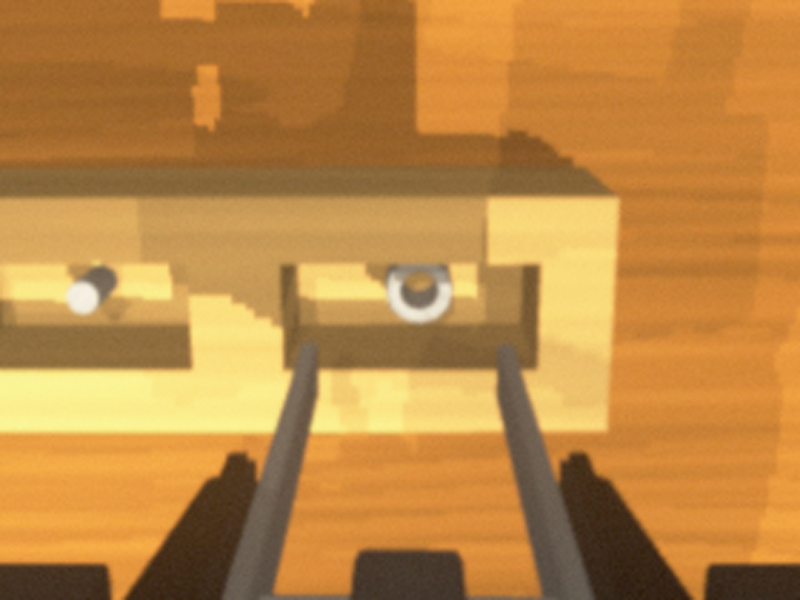

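Wrist view (crop scale 2.857): mortise corners at (282,265)–(538,369), spacer ring at (419,292), tongs tips at (310,350) and (508,350). The solid pin in the next mortise is at (83,296).

Run:
```python
from h import *
d=dict(np.load('w3.npz'))
f=lambda L:np.array(L)/2.857+[180,120]
P=onz(d,f([(282,265),(540,265),(538,369),(284,369)]),60);print('mort',P.round(1).tolist(),P.mean(0).round(1))
print('spacer',onz(d,f([(419,292)]),36).round(1))
print('tips',onz(d,f([(310,346),(508,346)]),100).round(1).tolist())
print('far/near edge',onz(d,f([(0,196),(618,196),(0,432),(608,432)]),60).round(1).tolist())
# predicted tip corners at x+-7,y+-25
y=-0.0126
print((proj(d,[[484.6-7,-15.7-25,100],[484.6+7,-15.7-25,100],[484.6-7,-15.7+25,100]])-[180,120])*2.857)
```

```text
mort [[467.7, -48.9, 60.0], [468.5, 20.0, 60.0], [497.7, 20.1, 60.0], [496.9, -49.7, 60.0]] [482.7 -14.6  60. ]
spacer [[481.6 -12.2  36. ]]
tips [[478.3, -38.4, 100.0], [478.9, 8.1, 100.0]]
far/near edge [[448.0, -122.9, 60.0], [450.2, 40.1, 60.0], [514.6, -130.6, 60.0], [516.5, 40.1, 60.0]]
[[300.28510219 343.07460267]
 [302.61529579 399.24860234]
 [513.02186931 340.67716132]]
```

step_arm([
  {"delta_pos": [0.0023, 0.0028, 0], "twist": 0},
  {"delta_pos": [0, 0, 0.01], "twist": 0},
  {"delta_pos": [0, 0, 0.01], "twist": 0},
  {"delta_pos": [0, 0, 0.01], "twist": 0},
  {"delta_pos": [0, 0, 0.01], "twist": 0},
  {"delta_pos": [0, 0, 0.01], "twist": 0},
  {"delta_pos": [0, 0, 0.005], "twist": 0},
  {"delta_pos": [0, 0, 0], "twist": 0},
])

```text
clock: 6.58
ee_pos: [481.3, -12.9, 124.4]
eef_rot: [-0.022, -3.138, -0.001]
contact_force: [-0.4, 0.7, -1.2]
finger_gap: 49.9
```

step_arm([
  {"delta_pos": [0, 0, 0.005], "twist": 0},
  {"delta_pos": [0, 0, 0.007], "twist": 0},
  {"delta_pos": [0, 0, 0.007], "twist": 0},
  {"delta_pos": [0, 0, 0.004], "twist": 0},
  {"delta_pos": [0, 0, 0.002], "twist": 0},
  {"delta_pos": [0, 0, 0], "twist": 0},
  {"delta_pos": [0, 0, 0], "twist": 0},
])

```text
clock: 7.17
ee_pos: [482.6, -13.1, 101.7]
eef_rot: [0.022, 3.141, 0.0]
contact_force: [1.1, -0.3, -0.0]
finger_gap: 50.5
```

step_arm([
  {"delta_pos": [0, 0, 0], "twist": 0},
  {"delta_pos": [0, 0, 0], "twist": 0},
  {"delta_pos": [0, 0, 0], "twist": 0},
  {"delta_pos": [0, 0, 0], "twist": 0},
  {"delta_pos": [0, 0, 0], "twist": 0},
  {"delta_pos": [0, 0, 0], "twist": 0},
  {"delta_pos": [0, 0, 0], "twist": 0},
  {"delta_pos": [0, 0, 0], "twist": 0},
], fingers=0.15)

```text
clock: 7.83
ee_pos: [482.8, -13.1, 101.9]
eef_rot: [0.022, 3.141, 0.0]
contact_force: [0.3, 0.5, 0.8]
finger_gap: 25.4
```

Run:
```python
from h import *
d=cap('wrist','w4');s=ctrl.get_state();print(s['clock'],s['ee_pos'],s['contact_force'],s['finger_gap'])
for i in range(3):
    cap('side','s4'); print(ctrl.get_state()['finger_gap'])
w=cv2.imread('pics/w4.png');e=cv2.imread('pics/s4.png')
out=np.zeros((480,800,3),np.uint8);out[:,:480]=cv2.resize(w[180:300,260:380],(480,480),interpolation=cv2.INTER_CUBIC);out[:,480:]=cv2.resize(e[200:320,290:370],(320,480),interpolation=cv2.INTER_CUBIC)
cv2.imwrite('pics/m4.png',out)
```

```text
7.8833 [482.75377578 -13.07402049 101.92520487] [0.29874388 0.51833948 0.3827083 ] 25.009149911866995
25.14793079598523
25.497263385861046
25.35543987087499
```

View pics/m4.png

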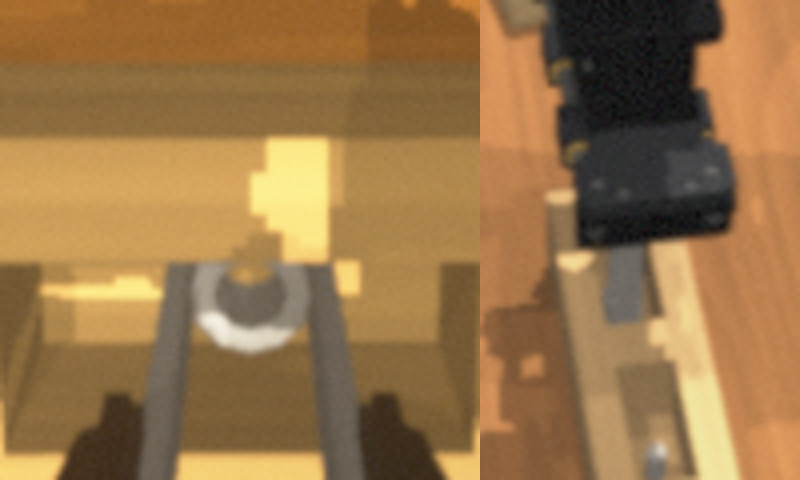

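The ring at crop (250,293) sits between the two arms, and the fingers stopped at 25 mm against a 14 mm command, so the spacer is gripped. Lifting slowly.

step_arm([
  {"delta_pos": [0, 0, -0.003], "twist": 0},
  {"delta_pos": [0, 0, -0.006], "twist": 0},
  {"delta_pos": [0, 0, -0.009], "twist": 0},
  {"delta_pos": [0, 0, -0.011], "twist": 0},
  {"delta_pos": [0, 0, -0.011], "twist": 0},
  {"delta_pos": [0, 0, -0.011], "twist": 0},
  {"delta_pos": [0, 0, -0.011], "twist": 0},
  {"delta_pos": [0, 0, -0.011], "twist": 0},
  {"delta_pos": [0, 0, -0.007], "twist": 0},
  {"delta_pos": [0, 0, 0], "twist": 0},
])

```text
clock: 8.87
ee_pos: [483.8, -13.3, 184.3]
eef_rot: [0.022, 3.137, -0.001]
contact_force: [0.6, 0.1, -1.5]
finger_gap: 25.7
```

Run:
```python
from h import *
d=cap('wrist','w5');cap('side','s5');s=ctrl.get_state();print(s['clock'],s['ee_pos'],s['eef_rot'],s['contact_force'],s['finger_gap'])
w=cv2.imread('pics/w5.png');e=cv2.imread('pics/s5.png')
out=np.zeros((480,800,3),np.uint8);out[:,:480]=cv2.resize(w[180:300,260:380],(480,480),interpolation=cv2.INTER_CUBIC);out[:,480:]=cv2.resize(e[200:320,290:370],(320,480),interpolation=cv2.INTER_CUBIC)
cv2.imwrite('pics/m5.png',out)
```

```text
8.9667 [482.63415655 -13.12561841 181.89073373] [ 2.17174703e-02  3.14104930e+00 -1.40805488e-04] [-1.07509316  0.64206491 -1.99808753] 25.320816914459968
```

View pics/m5.png

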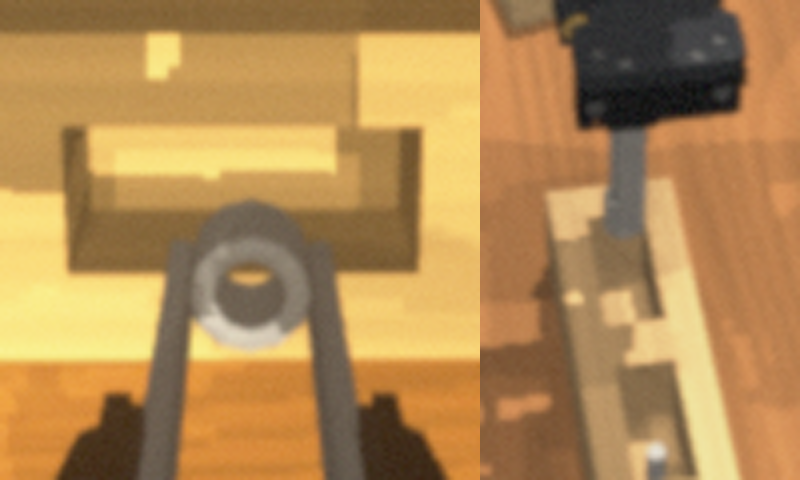

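The spacer is out, held between the arms. Carrying it to the tray.

step_arm([
  {"delta_pos": [-0.0005, 0.01, 0], "twist": 0},
  {"delta_pos": [-0.0009, 0.019, 0], "twist": 0},
  {"delta_pos": [-0.0012, 0.026, 0], "twist": 0},
  {"delta_pos": [-0.0014, 0.031, 0], "twist": 0},
  {"delta_pos": [-0.0014, 0.031, 0], "twist": 0},
  {"delta_pos": [-0.0014, 0.031, 0], "twist": 0},
  {"delta_pos": [-0.0014, 0.031, 0], "twist": 0},
  {"delta_pos": [-0.0014, 0.031, 0], "twist": 0},
  {"delta_pos": [-0.0014, 0.031, 0], "twist": 0},
])

```text
clock: 9.72
ee_pos: [495.8, 229.8, 180.5]
eef_rot: [-0.021, -3.14, 0.001]
contact_force: [-0.5, -0.8, -0.5]
finger_gap: 25.2
```

step_arm([
  {"delta_pos": [-0.0012, 0.026, 0], "twist": 0},
  {"delta_pos": [-0.0008, 0.018, 0], "twist": 0},
  {"delta_pos": [-0.0003, 0.0088, 0], "twist": 0},
  {"delta_pos": [0, 0, 0], "twist": -0.05},
  {"delta_pos": [0, 0, 0], "twist": -0.08},
  {"delta_pos": [0, 0, 0], "twist": -0.07},
  {"delta_pos": [0, 0, 0], "twist": -0.028},
  {"delta_pos": [0, 0, 0], "twist": 0},
  {"delta_pos": [0, 0, 0], "twist": 0},
])

```text
clock: 10.47
ee_pos: [499.5, 280.2, 181.0]
eef_rot: [0.334, -3.123, 0.001]
contact_force: [-0.3, -0.8, -1.1]
finger_gap: 24.9
```

Run:
```python
from h import *
d=cap('wrist','w6');s=ctrl.get_state();print(s['clock'],s['ee_pos'],s['eef_rot'],s['contact_force'],s['finger_gap'])
w=cv2.imread('pics/w6.png')
cv2.imwrite('pics/m6.png',cv2.resize(w[90:330,160:480],(800,600),interpolation=cv2.INTER_CUBIC))
```

```text
10.5167 [499.57514238 280.26641937 181.12589541] [ 3.34044038e-01 -3.12281305e+00  4.95955701e-04] [ 0.35403573  0.14366184 -1.12630913] 25.246176054962792
```

View pics/m6.png

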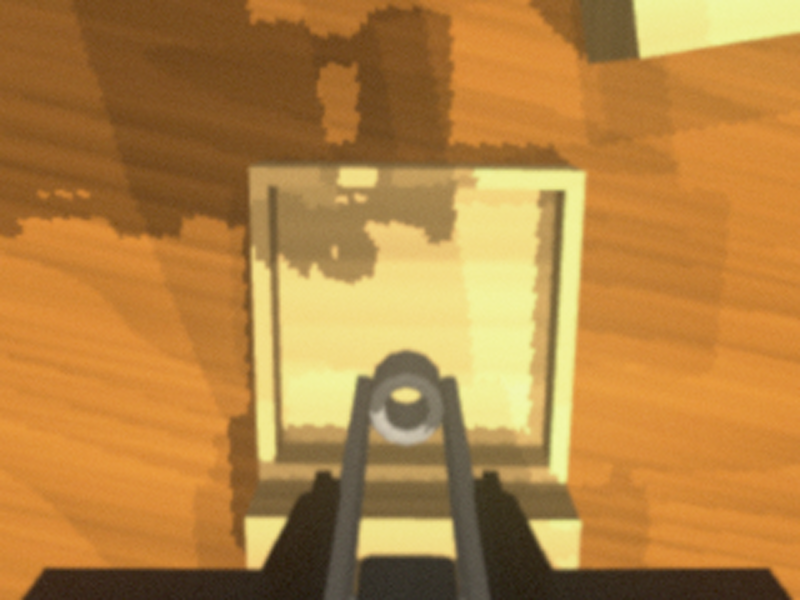

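step_arm([
  {"delta_pos": [0, 0.002, 0.006], "twist": 0},
  {"delta_pos": [0, 0.002, 0.011], "twist": 0},
  {"delta_pos": [0, 0, 0.014], "twist": 0},
  {"delta_pos": [0, 0, 0.014], "twist": 0},
  {"delta_pos": [0, 0, 0.014], "twist": 0},
  {"delta_pos": [0, 0, 0.012], "twist": 0},
  {"delta_pos": [0, 0, 0.008], "twist": 0},
  {"delta_pos": [0, 0, 0.004], "twist": 0},
  {"delta_pos": [0, 0, 0.0015], "twist": 0},
  {"delta_pos": [0, 0, 0], "twist": 0},
])

```text
clock: 11.35
ee_pos: [499.2, 284.4, 97.1]
eef_rot: [-0.336, 3.124, 0.0]
contact_force: [-0.1, 0.6, -1.6]
finger_gap: 25.0
```

step_arm([
  {"delta_pos": [0, 0, 0.0005], "twist": 0},
  {"delta_pos": [0, 0, 0.0005], "twist": 0},
  {"delta_pos": [0, 0, 0], "twist": 0},
  {"delta_pos": [0, 0, 0], "twist": 0},
])

```text
clock: 11.68
ee_pos: [499.3, 284.5, 96.7]
eef_rot: [-0.336, 3.123, 0.0]
contact_force: [-0.4, -0.5, -1.0]
finger_gap: 25.7
```

Just above or on the floor with no contact force yet. One more millimetre, then I'll ease open to 50 mm.

step_arm([
  {"delta_pos": [0, 0, 0.0005], "twist": 0},
  {"delta_pos": [0, 0, 0.0003], "twist": 0},
  {"delta_pos": [0, 0, 0], "twist": 0},
  {"delta_pos": [0, 0, 0], "twist": 0},
])

```text
clock: 12.02
ee_pos: [499.4, 284.5, 95.9]
eef_rot: [-0.336, 3.123, 0.0]
contact_force: [-0.5, -1.4, 2.2]
finger_gap: 25.2
```

step_arm([
  {"delta_pos": [0, 0, 0], "twist": 0},
  {"delta_pos": [0, 0, 0], "twist": 0},
  {"delta_pos": [0, 0, 0], "twist": 0},
  {"delta_pos": [0, 0, 0], "twist": 0},
  {"delta_pos": [0, 0, 0], "twist": 0},
  {"delta_pos": [0, 0, 0], "twist": 0},
  {"delta_pos": [0, 0, 0], "twist": 0},
  {"delta_pos": [0, 0, 0], "twist": 0},
], fingers=0.526)

```text
clock: 12.68
ee_pos: [499.0, 284.4, 95.3]
eef_rot: [0.336, -3.124, 0.0]
contact_force: [-0.0, 0.0, -1.1]
finger_gap: 50.0
```

Run:
```python
from h import *
d=cap('wrist','w7');s=ctrl.get_state();print(s['clock'],s['ee_pos'],s['eef_rot'],s['contact_force'],s['finger_gap'])
w=cv2.imread('pics/w7.png')
cv2.imwrite('pics/m7.png',cv2.resize(w[90:330,160:480],(800,600),interpolation=cv2.INTER_CUBIC))
```

```text
12.7333 [499.06170749 284.39341544  95.35749422] [-3.35834064e-01  3.12357946e+00  1.70143466e-07] [ 1.95443035e-01 -4.88585533e-02 -1.38022376e-04] 50.02628026063508
```

View pics/m7.png

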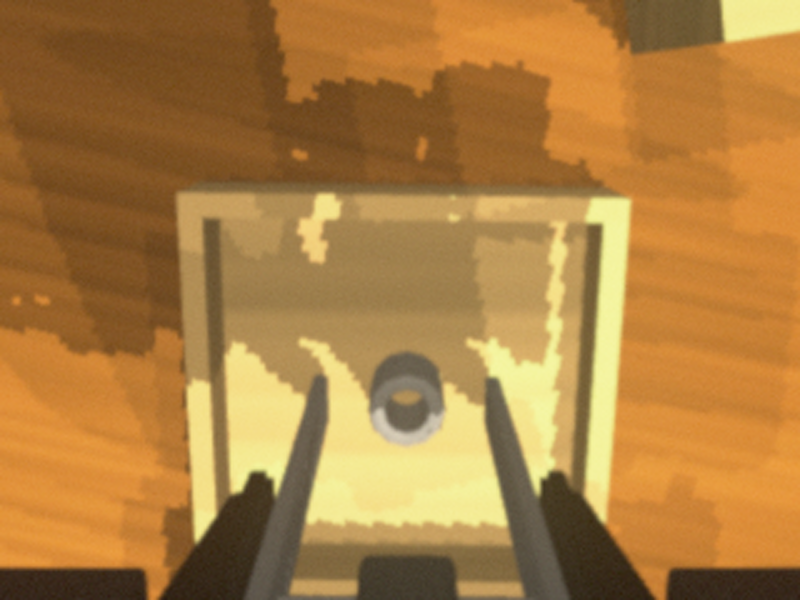

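The spacer stands free in the tray at (407,410), with the tongs clear on both sides. Lifting straight up, then back to the slot.

step_arm([
  {"delta_pos": [0, 0, -0.004], "twist": 0},
  {"delta_pos": [0, 0, -0.008], "twist": 0},
  {"delta_pos": [0, 0, -0.012], "twist": 0},
  {"delta_pos": [0, 0, -0.014], "twist": 0},
  {"delta_pos": [0, 0, -0.014], "twist": 0},
  {"delta_pos": [0, 0, -0.014], "twist": 0},
  {"delta_pos": [0, 0, -0.012], "twist": 0},
  {"delta_pos": [0, 0, -0.008], "twist": 0},
  {"delta_pos": [0, 0, 0], "twist": 0},
])

```text
clock: 13.48
ee_pos: [500.4, 285.0, 184.7]
eef_rot: [-0.335, 3.119, 0.002]
contact_force: [-0.4, 0.6, -0.3]
finger_gap: 50.3
```

step_arm([
  {"delta_pos": [-0.008, -0.0005, 0], "twist": 0},
  {"delta_pos": [-0.014, -0.0007, 0], "twist": 0},
  {"delta_pos": [-0.018, -0.0009, 0], "twist": 0},
  {"delta_pos": [-0.018, -0.0009, 0], "twist": 0},
  {"delta_pos": [-0.014, -0.0007, 0], "twist": 0},
  {"delta_pos": [-0.0093, -0.0004, 0], "twist": 0},
  {"delta_pos": [0, 0, 0], "twist": 0},
  {"delta_pos": [0, 0, 0], "twist": 0},
  {"delta_pos": [0, 0, 0], "twist": 0},
])

```text
clock: 14.23
ee_pos: [578.7, 297.5, 180.6]
eef_rot: [0.336, -3.122, 0.001]
contact_force: [0.1, 0.2, -0.8]
finger_gap: 49.9
```

Run:
```python
from h import *
d=cap('wrist','w8');s=ctrl.get_state();print(s['clock'],s['ee_pos'],s['eef_rot'],s['contact_force'],s['finger_gap'])
w=cv2.imread('pics/w8.png')
cv2.imwrite('pics/m8.png',cv2.resize(w[120:330,180:460],(800,600),interpolation=cv2.INTER_CUBIC))
```

```text
14.2833 [578.64186198 297.57763774 180.9390934 ] [ 3.36064596e-01 -3.12254436e+00  3.62952866e-04] [-0.16961122 -1.06608821 -0.91308725] 50.047023153636786
```

View pics/m8.png

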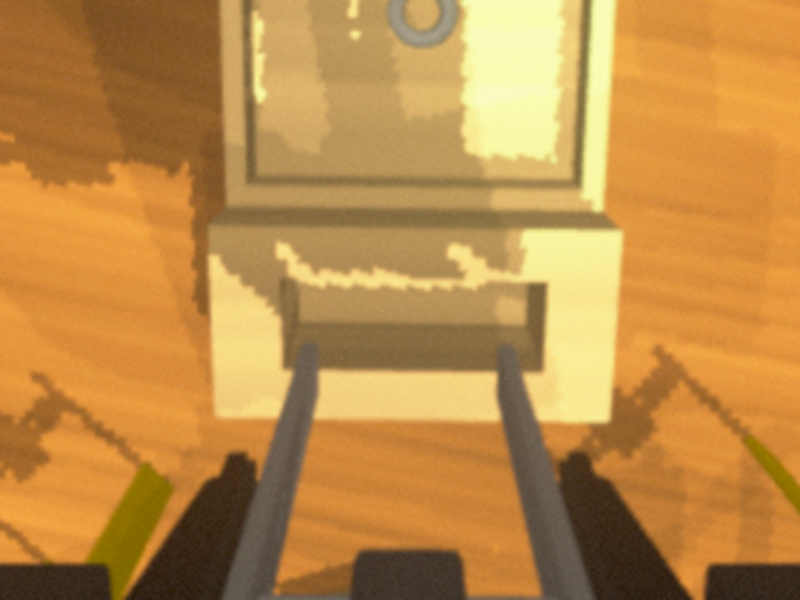

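Run:
```python
from h import *
d=dict(np.load('w8.npz'))
f=lambda L:np.array(L)/2.857+[180,120]
P=onz(d,f([(283,282),(546,282),(543,370),(286,370)]),60);m=P.mean(0)
t=onz(d,f([(310,346),(508,346)]),100);tm=t.mean(0)
X=np.array([-.977,-.2127,0]);Y=np.array([-.2127,.977,0])
print(P.round(1).tolist(),m,tm)
D=m-tm;print('slot rel tip near-edge, tool x,y',D@X,D@Y,'yaw slot',np.degrees(np.arctan2(-(P[1]-P[0])[0],(P[1]-P[0])[1])),np.degrees(np.arctan2(-(P[2]-P[3])[0],(P[2]-P[3])[1])))
```

```text
[[574.0, 262.5, 60.0], [559.0, 331.3, 60.0], [583.1, 336.7, 60.0], [598.2, 267.8, 60.0]] [578.56866216 299.57671592  60.        ] [572.52332718 296.7183932  100.        ]
slot rel tip near-edge, tool x,y -6.514257524576627 1.5067385463393532 yaw slot 12.331388545616267 12.336911662228815
```

Slot centre is within 1.5 mm of the tips and the yaw matches. Inserting.

step_arm([
  {"delta_pos": [0, 0.0015, 0.006], "twist": 0},
  {"delta_pos": [0, 0, 0.011], "twist": 0},
  {"delta_pos": [0, 0, 0.012], "twist": 0},
  {"delta_pos": [0, 0, 0.012], "twist": 0},
  {"delta_pos": [0, 0, 0.012], "twist": 0},
  {"delta_pos": [0, 0, 0.012], "twist": 0},
  {"delta_pos": [0, 0, 0.01], "twist": 0},
  {"delta_pos": [0, 0, 0.008], "twist": 0},
  {"delta_pos": [0, 0, 0.003], "twist": 0},
  {"delta_pos": [0, 0, 0], "twist": 0},
])

```text
clock: 15.12
ee_pos: [578.5, 298.9, 94.0]
eef_rot: [0.336, -3.122, 0.001]
contact_force: [0.0, 0.3, 0.2]
finger_gap: 50.3
```

step_arm([
  {"delta_pos": [0, 0, 0.001], "twist": 0},
  {"delta_pos": [0, 0, 0.001], "twist": 0},
  {"delta_pos": [0, 0, 0.001], "twist": 0},
  {"delta_pos": [0, 0, 0], "twist": 0},
  {"delta_pos": [0, 0, 0], "twist": 0},
])

```text
clock: 15.53
ee_pos: [579.2, 299.2, 92.8]
eef_rot: [-0.336, 3.123, 0.0]
contact_force: [0.2, 0.2, -1.2]
finger_gap: 50.0
```

step_arm([
  {"delta_pos": [0, 0, 0.0005], "twist": 0},
  {"delta_pos": [0, 0, 0.0005], "twist": 0},
  {"delta_pos": [0, 0, 0], "twist": 0},
  {"delta_pos": [0, 0, 0], "twist": 0},
])

```text
clock: 15.87
ee_pos: [579.3, 299.2, 91.9]
eef_rot: [-0.336, 3.123, 0.0]
contact_force: [0.8, 0.4, 1.8]
finger_gap: 50.4
```

step_arm([
  {"delta_pos": [0, 0, 0], "twist": 0},
  {"delta_pos": [0, 0, 0], "twist": 0},
  {"delta_pos": [0, 0, 0], "twist": 0},
  {"delta_pos": [0, 0, 0], "twist": 0},
  {"delta_pos": [0, 0, 0], "twist": 0},
  {"delta_pos": [0, 0, 0], "twist": 0},
  {"delta_pos": [0, 0, 0], "twist": 0},
  {"delta_pos": [0, 0, 0], "twist": 0},
], fingers=0.95)

```text
clock: 16.53
ee_pos: [579.0, 299.2, 91.2]
eef_rot: [0.336, -3.123, 0.0]
contact_force: [0.6, -0.1, -0.5]
finger_gap: 89.9
```

step_arm([
  {"delta_pos": [0, 0, -0.006], "twist": 0},
  {"delta_pos": [0, 0, -0.01], "twist": 0},
  {"delta_pos": [0, 0, -0.02], "twist": 0},
  {"delta_pos": [0, 0, -0.02], "twist": 0},
  {"delta_pos": [0, 0, -0.02], "twist": 0},
  {"delta_pos": [0, 0, -0.02], "twist": 0},
  {"delta_pos": [0, 0, -0.02], "twist": 0},
  {"delta_pos": [0, 0, -0.015], "twist": 0},
  {"delta_pos": [0, 0, 0], "twist": 0},
  {"delta_pos": [0, 0, 0], "twist": 0},
])

```text
clock: 17.37
ee_pos: [579.6, 299.4, 223.9]
eef_rot: [-0.336, 3.121, 0.001]
contact_force: [0.3, -0.4, 0.1]
finger_gap: 90.3
```

Run:
```python
from h import *
d=cap('wrist','w9');cap('side','s9');cap('scene','c9');s=ctrl.get_state();print(s['clock'],s['ee_pos'],s['eef_rot'],s['contact_force'],s['finger_gap'])
out=np.zeros((480,800,3),np.uint8);w=cv2.imread('pics/w9.png');c=cv2.imread('pics/c9.png');e=cv2.imread('pics/s9.png')
out[:,:400]=cv2.resize(w[40:280,220:420],(400,480));out[:240,400:]=cv2.resize(c[150:294,370:610],(400,240));out[240:,400:]=cv2.resize(e[90:218,260:473],(400,240))
cv2.imwrite('pics/m9.png',out)
```

```text
17.5167 [578.20338985 298.78136275 220.36973523] [ 3.35527438e-01 -3.12067660e+00  1.33942968e-03] [ 0.697615   -0.47529713  0.27438032] 90.48320323972695
```

The picture limit is used up, so I'll check the result numerically with colour masks.

Run:
```python
from h import *
def grey(im,roi,lo,hi=255):
    x0,y0,x1,y1=roi;h=cv2.cvtColor(im[y0:y1,x0:x1],cv2.COLOR_BGR2HSV)
    m=((h[...,1]<70)&(h[...,2]>lo)&(h[...,2]<=hi)).astype(np.uint8)
    n,_,st,c=cv2.connectedComponentsWithStats(m)
    return [(st[i,:4]+[x0,y0,0,0]).tolist()+[int(st[i,4])] for i in range(1,n) if st[i,4]>12]
for n in('w1','w9'):
    d=dict(np.load(n+'.npz'));print(n,grey(cv2.imread(f'pics/{n}.png'),(240,50,400,275),60))
d=dict(np.load('w9.npz'));print('pred arm tops',proj(d,[[578.9+.2127*28,298.9-.977*28,144],[578.9-.2127*28,298.9+.977*28,144]]),'pred spacer top',proj(d,[[499.1,284.4,30]]))
for n,roi in(('c0',(370,180,510,290)),('c9',(370,180,510,290)),('s0',(275,120,375,210)),('s9',(275,120,375,210))):
    f={'c':'scene','s':'side'}[n[0]]+'0' if n[1]=='0' else n
    print(n,grey(cv2.imread(f'pics/{f}.png'),roi,40))
```

```text
w1 [[283, 208, 13, 31, 117], [278, 240, 85, 25, 842], [304, 243, 5, 4, 15]]
w9 [[315, 111, 20, 21, 191], [289, 205, 8, 25, 85], [348, 207, 4, 8, 13], [281, 224, 82, 35, 860]]
pred arm tops [[280.18113839 248.49565676]
 [363.42488923 248.54874387]] pred spacer top [[325.22570384 123.04958336]]
c0 [[448, 197, 38, 55, 651], [462, 270, 11, 18, 95]]
c9 [[449, 196, 38, 56, 652], [421, 222, 11, 15, 120], [462, 270, 11, 17, 95]]
s0 [[337, 127, 15, 43, 353], [314, 172, 14, 19, 98], [309, 174, 9, 15, 34], [303, 176, 10, 17, 36]]
s9 [[337, 127, 14, 44, 360], [307, 173, 12, 14, 99], [302, 176, 4, 6, 17]]
```

```bash
python3 -c "
from plant import ctrl
print(ctrl.close_job())"
```

```text
the job is handed in; nothing more can be done
None
```

The job is done and handed in at about 17.5 s of the 54 s allowed, with no verdict reported. I took the steel tongs from the smaller caddy and squeezed them on the hollow spacer in the +y mortise. I lifted it out and lowered it until it touched the tray floor (about 2 N) before easing the tongs open. Then I stood the tongs back in their slot, opened the fingers and withdrew upwards.

**Last checks:**
- **Tongs:** in the scene and side pictures their outline matches the starting one to about 1 px, so they stand upright in the slot.
- **Spacer:** the wrist camera shows it within about 2 px of where I expected it in the tray. I saw it standing free in the tray in the close picture just after release.
- **Robot:** it touches nothing, with the finger tips at about 220 mm. The largest force reading at the end of any move was about 2 N.

**Not as expected:**
- While holding the spacer, the gripper read about 25 mm instead of the nominal 28 mm. The pictures showed the spacer firmly held, so I put this down to give in the pads or sensor bias.
- The final overview picture could not be viewed because the picture limit was reached, so that last check used colour masks only.

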